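# Put the spare tablet bottle away with its kind

## Task

A spare tablet bottle has been left on the worktop. Stand it upright in the front half of the tray bay that already holds a tablet bottle of the same kind, on the bay's floor, and leave the bottle that is already there standing where it is.

Things in the scene. Friction and masses are not known exactly. Their poses are not given: they have to be found in the camera images.
- spare_bottle: the tablet bottle to put away: round, 36 mm in diameter up to 46 mm, then a pale cap 34 mm in diameter, 62 mm high in all, about 45 g; stands on the worktop left of the tray. Origin at the centre of its underside, z up. A slimmer, taller glue stick (25 mm in diameter, 86 high) stands at least 80 mm from it, centre to centre: a bystander.
- twin_bottle: a tablet bottle of the same shape and size, standing upright on the floor of one of the tray's three bays, in its back half; which bay differs from time to time. Origin at the centre of its underside.
- tray: grey open tray, fixed, 180 x 270 x 28 mm (x, y, z; x away from the robot), turned up to 12 degrees; origin under its centre. Walls and floor 5 mm. Two dividers run front to back: three bays 83 x 170 mm, centre lines y = 88, 0, -88 mm. At the back of each (x = 45) stands a twin bottle, dropper bottle (33 mm wide, 102 high) or white jar (42 wide, 52 high); front halves (x = -45) are empty.
Things that resemble listed ones, but are neither listed nor needed, are in the scene too. Leave any purple or turquoise look-alike of the twin_bottle alone. Leave any red look-alike of the spare_bottle alone.

How it is judged (in metres and radians):
At the end, for the whole second after the job is handed in: The spare bottle stands at rest, upright within 7 degrees, on the floor of the same bay as the twin bottle, its centre in the front half of the bay (5 mm past the middle is allowed); the twin bottle is still upright and within 15 mm of where it stood (((y of spare_bottle in the frame of tray between 0.0623 and 0.1143 m and y of twin_bottle in the frame of tray between 0.0623 and 0.1143 m) or (y of spare_bottle in the frame of tray between -0.026 and 0.026 m and y of twin_bottle in the frame of tray between -0.026 and 0.026 m) or (y of spare_bottle in the frame of tray between -0.1143 and -0.0623 m and y of twin_bottle in the frame of tray between -0.1143 and -0.0623 m)) and x of spare_bottle in the frame of tray between -0.072 and 0.005 m and z of spare_bottle in the frame of tray below 0.009 m and angle between each of spare_bottle, twin_bottle's own z axis and vertical below 0.12 rad and distance of twin_bottle from where it was at the start of the episode below 0.015 m and linear speed of spare_bottle below 0.02 m/s); the robot touches nothing.
It fails at once if the twin bottle is pushed 15 mm or more, lifted or tipped over (distance of twin_bottle from where it was at the start of the episode above 0.015 m or angle between twin_bottle's own z axis and vertical above 0.3 rad).
It also fails if it takes over 35 s, if anything falls off the work surface, if the arm or the gripper's body presses on something with over 40 N, if the wrist force passes 120 N, or if a joint passes its speed limit or range.

## Robot

A 6-joint arm with a two-finger parallel gripper is mounted at the origin on a cart in front of the work surface, level with it; the furniture and walls round the work are solid. World frame = base frame: x ahead of the robot, y to its left, z up, the work surface at z = 0. Lengths are in m, angles in degrees, forces in N, time in s.
With the tool pointing down it reaches from about 0.3 to 0.75 m from the base axis. Payload 8.5 kg.
Tool frame: the origin (TCP) lies at the very end of the fingers, on their centre line; the grasp point (between the pads) lies 19 mm behind it; z points along the fingers, y is the line along which they close (so a half turn about z gives the same grasp; the last joint's range is limited). The gripper opens to 85 mm and grips with 20 to 120 N. Pads are 22 mm wide; open, the fingers measure 114 mm over their backs; the gripper's body (76 mm by 85 mm) begins 54 mm behind the grasp point. The pads swing forward as they close: fully open they stand 13 mm farther back than shut.
Start: joints at [60.946, 21.807, 74.336, -0, 83.858, -12.336], TCP at [0.158, 0.527, 0.194] pointing down, gripper open.
Joint ranges: [-178.18, 178.18], [-50.72, 133.34], [12.68, 142.11], [-81.47, 261.47], [9.98, 163.14], [-165.26, 165.26]. Speed limits (degrees/s): [136.94, 136.94, 180, 180, 180, 180].

## Interface

Orientations are given as a 3x3 rotation matrix whose columns are the frame's x, y, z axes.
In Python, from rig import env, optics, spotter gives the robot as it stands.
- The arm moves only by the shell command python3 -m crank 'ROWS' [FORCE]. ROWS is JSON, one flat list of numbers, 5 for each row, row after row: the finger opening in cm, from 0 to 8.54, then the shift along the tool's x, y, z in cm, then the turn about the tool's z in rad. A call has exactly 8 rows; each row shifts and turns the commanded pose from where the row before left it, along the tool's axes as they then stand; what a row does not reach is not made up. A row lasts 1/12 s, in which the tool goes at most 41.7 mm and 7.16 degrees, less where a joint would pass 70% of its speed; a pose out of reach is approached as far as the arm can. A call is refused whole if a number of a shift passes 4.17 or a number of a turn 0.125, either way. A call with a gripper value outside its range is refused whole. The fingers move at their own pace and stop on an object; FORCE is the grip in N (left out, the last holds). Time passes only in rows, so rows that do not move let the fingers close, or fill a call up. It gives the time, the measured TCP pose, the force, the opening and the grip force at its end, in the units of the state.
- env.observe(): the state, without advancing time (a new reading comes with each control period).
- optics.get_image(name): name is "side" or "top" or "wrist"; returns a dict with "color" (420x560x3 uint8, red, green, blue), "intrinsics" (3x3 intrinsics, pixels), "distortion" ([k1, k2, p1, p2, k3] as OpenCV has them; the pictures are not rectified), "pose" (4x4, takes a point from camera to world coordinates). Camera axes: x right, y up, looking along -z (the intrinsics and any distortion apply to the point x, -y, -z); pixel columns grow to the right and rows downward; lengths in m; the calibration is good to about 2 mm. A picture is of the moment at which its call begins. There is no depth.
- env.close_job(): hands the job in; it is judged then, once.
Trained networks look in a picture, given as the dict that the camera call returned (one of the last four; its "shot" number tells which), for a name from the list of things; names that differ only in an ending like _2 or _b are one class to them, and where a whole thing is asked for, a point or a joint stands for the part that bears it (a point fixed in the world has none). Each returns a list of dicts, best first, with "score" (0 to 1); they miss things now and then, are a little off and sometimes report something else, mostly with a low value. They report only what shows in the picture. A call takes as long as a camera call. They do not tell look-alikes from the thing itself.
- spotter.look_for(picture, query): "at" ([column, row] as shares, 0 to 1, of the picture: columns of its width, rows of its height, amid what is visible of it).
The state is a dict: "time_s": time; "q": joint angles; "qvel": joint speeds; "joint_efforts": joint torques, N m; "position": TCP position; "tool_rot": TCP orientation; "ft_force": force on the tool from outside, world axes, zero at the start; "wrist_torque": the same for the moment, N m; "grip_width": finger opening in m; "gripper_force": force on a finger pad.
Only numpy, scipy, OpenCV 4.12 (cv2) and the standard library are available. Lean on these libraries where they do the work, as an engineer would, in place of code of your own. Each camera call takes 0.05 s, during which the arm holds its last target. There are 200 camera calls.

## Working session

There is one attempt and no reset: what is moved stays moved. The work goes in short steps, Python scripts to look and compute and a shell command to move; the robot and the scene stay as the last step left them, time stands still between calls to the robot, and variables do not carry over. Pictures are saved under pics/ and viewed, at most 10 in all, crops included, and the job is handed in when it is done.

```bash
mkdir -p pics; cat > h.py <<'E'
import numpy as np, cv2
from rig import env, optics, spotter
def ray(p,at):
    h,w=p["color"].shape[:2]
    u=cv2.undistortPoints(np.array([[[at[0]*w,at[1]*h]]],float),np.array(p["intrinsics"],float),np.array(p["distortion"],float))[0,0]
    T=np.array(p["pose"]); d=T[:3,:3]@np.array([u[0],-u[1],-1]); return T[:3,3],d
def onz(p,at,z):
    o,d=ray(p,at); return o+d*(z-o[2])/d[2]
def proj(p,X):
    T=np.array(p["pose"]); c=(np.atleast_2d(X)-T[:3,3])@T[:3,:3]; c=c*[1,-1,-1]
    return cv2.projectPoints(c,np.zeros(3),np.zeros(3),np.array(p["intrinsics"],float),np.array(p["distortion"],float))[0][:,0]
def shot(n): return optics.get_image(n)
def save(p,f): cv2.imwrite("pics/"+f,p["color"][:,:,::-1])
def meet(rs):
    A=np.zeros((3,3));b=np.zeros(3)
    for o,d in rs:
        d=d/np.linalg.norm(d);M=np.eye(3)-np.outer(d,d);A+=M;b+=M@o
    return np.linalg.solve(A,b)
E
python3 - <<'E'
from h import *
s=env.observe(); print(s["time_s"],np.round(s["position"],4),np.round(s["tool_rot"],3).tolist())
for n in("top","side"):
    p=shot(n); save(p,n+"1.png"); print(n,np.round(np.array(p["pose"])[:3,3],3))
    for q in("spare_bottle","twin_bottle","tray"):
        for r in spotter.look_for(p,q)[:5]: print(q,round(r["score"],2),np.round(np.array(r["at"])*[560,420]),np.round(onz(p,r["at"],.03),3))
E
```

```text
0.0 [0.158  0.5264 0.1931] [[-0.958, 0.288, -0.001], [0.288, 0.958, -0.001], [0.0, -0.001, -1.0]]
top [ 0.415 -0.116  1.49 ]
spare_bottle 0.48 [234. 218.] [0.451 0.023 0.03 ]
twin_bottle 0.73 [369. 183.] [ 0.553 -0.376  0.03 ]
twin_bottle 0.69 [412. 217.] [ 0.456 -0.5    0.03 ]
twin_bottle 0.58 [417. 239.] [ 0.392 -0.516  0.03 ]
tray 0.77 [338. 203.] [ 0.494 -0.284  0.03 ]
side [-0.007 -1.141  0.575]
spare_bottle 0.75 [253. 203.] [0.452 0.036 0.03 ]
twin_bottle 0.7 [320. 285.] [ 0.403 -0.504  0.03 ]
twin_bottle 0.66 [343. 276.] [ 0.473 -0.497  0.03 ]
twin_bottle 0.56 [344. 245.] [ 0.566 -0.371  0.03 ]
tray 0.8 [308. 251.] [ 0.458 -0.35   0.03 ]
```

View pics/top1.png

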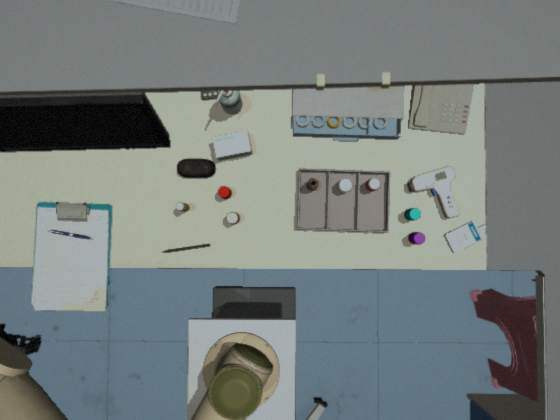

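View pics/side1.png

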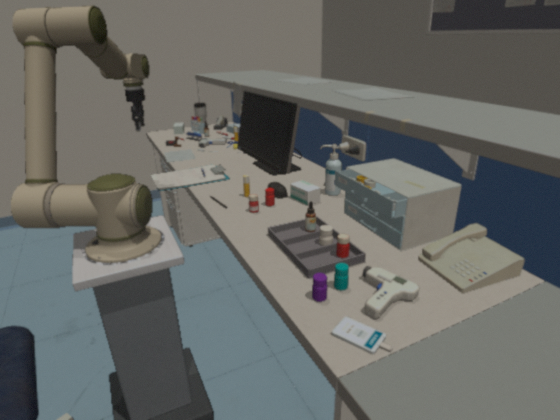

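The top view shows the spare at (232,217), the red look-alike at (224,192), the glue stick at (181,206), and the tray at (343,200) with the dropper, jar and probable twin (374,185) along its back. I'll zoom in to confirm and get the tray corners.

```bash
python3 - <<'E'
from h import *
t=shot("top")["color"][160:250,160:400]; s=shot("side")["color"][170:290,230:390]
a=cv2.resize(t,None,fx=3.33,fy=3.33,interpolation=2); b=cv2.resize(s,None,fx=2.4,fy=2.4,interpolation=2)
c=np.zeros((600,800,3),np.uint8); c[:a.shape[0],:a.shape[1]]=a[:,:800]; c[300:300+b.shape[0],:b.shape[1]]=b
cv2.imwrite("pics/c1.png",c[:,:,::-1])
p=shot("top")
# tray mask: greyish, darker
g=cv2.cvtColor(p["color"],cv2.COLOR_RGB2HSV)
roi=np.zeros(g.shape[:2],np.uint8); roi[150:250,280:405]=1
for v in(110,130,150,170):
    m=((g[:,:,2]<v)&(roi>0)).astype(np.uint8); n,l,st,ce=cv2.connectedComponentsWithStats(m)
    k=1+np.argmax(st[1:,4]); pts=np.argwhere(l==k)[:,::-1].astype(np.float32)
    r=cv2.minAreaRect(pts); print(v,st[k],r)
    print([np.round(onz(p,x/np.array([560,420]),.028),3)[:2].tolist() for x in cv2.boxPoints(r)])
E
```

```text
110 [ 296  169   94   62 1373] ((342.0280456542969, 200.7152862548828), (91.97706604003906, 60.31868362426758), 2.0454084873199463)
[[0.417, -0.157], [0.596, -0.162], [0.587, -0.434], [0.409, -0.427]]
130 [ 294  169   96   65 2873] ((341.8034362792969, 200.85275268554688), (94.48571014404297, 62.557987213134766), 2.009553909301758)
[[0.414, -0.152], [0.599, -0.158], [0.59, -0.437], [0.405, -0.43]]
150 [ 294  168   97   66 5722] ((341.9898986816406, 200.79275512695312), (94.8746566772461, 62.99704360961914), 1.9749338626861572)
[[0.413, -0.152], [0.599, -0.158], [0.591, -0.438], [0.405, -0.431]]
170 [ 293  167   98   68 5972] ((341.7057189941406, 200.739501953125), (97.40217590332031, 64.88719940185547), 2.0454084873199463)
[[0.411, -0.148], [0.603, -0.154], [0.594, -0.441], [0.402, -0.434]]
```

View pics/c1.png

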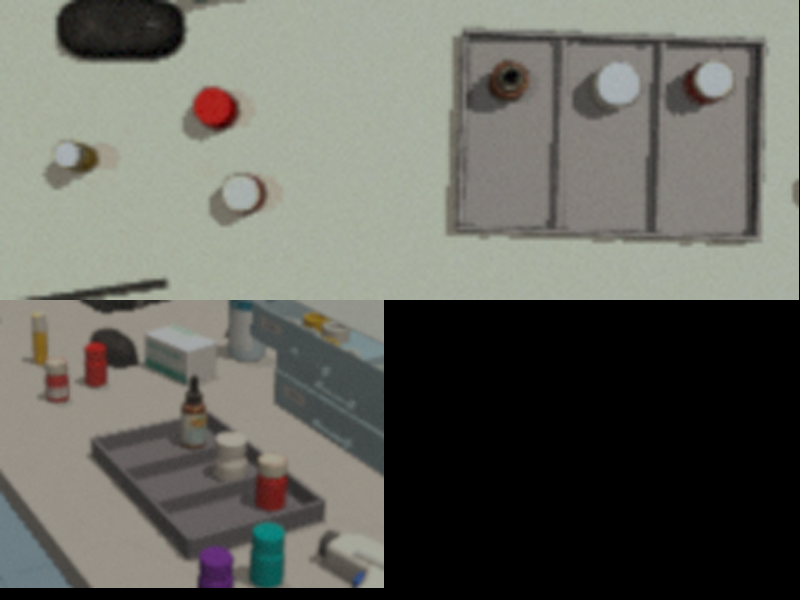

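Twin: right bay (red body, pale cap). Tray centre is about (0.502, -0.294) with yaw about -1.6°, and its measured size matches. Next I'll triangulate the spare and work out the first shift.

```bash
cat >> h.py <<'E'
def go(target):
    s=env.observe(); R=np.array(s["tool_rot"]); P=np.array(s["position"])
    print("t",s["time_s"],"pos",np.round(P,4),"shift cm",np.round(R.T@(np.array(target)-P)*100,2),"yaw y",np.round(np.degrees(np.arctan2(R[1,1],R[0,1])),1),"f",np.round(s["ft_force"],1),"w",round(s["grip_width"],4))
E
python3 - <<'E'
from h import *
t=shot("top");
print("cap top",onz(t,(232.7/560,218/420),.062), "twin",onz(t,(373.8/560,184.3/420),.062))
s=shot("side"); c=(253.8/560,203.5/420)
r=onz(s,c,.031); print("side mid",r)
print("glue",onz(t,(180.3/560,206/420),.086),"red",onz(t,(224.8/560,192/420),.062))
print("chk", proj(t,[[.45,.03,.062]]), proj(s,[[.45,.03,0],[.45,.03,.062]]))
s=env.observe()
print(spotter.look_for(t,"spare_bottle")[:3])
go([0.45,0.03,0.19])
E
```

```text
cap top [0.44864525 0.02350711 0.062     ] twin [ 0.54798814 -0.38259217  0.062     ]
side mid [0.45258854 0.02623249 0.031     ]
glue [0.48128366 0.16970559 0.086     ] red [0.52350287 0.04697209 0.062     ]
chk [[230.44720455 217.51756892]] [[253.16030735 211.08968582]
 [252.29850337 195.31227294]]
[{'at': [0.4179, 0.5255], 'score': 0.62}, {'at': [0.6093, 0.481], 'score': 0.62}, {'at': [0.4021, 0.4581], 'score': 0.42}]
t 0.7 pos [0.1582 0.5267 0.1937] shift cm [-42.23 -39.18   0.37] yaw y 73.3 f [0.4 0.9 0.2] w 0.0855
```

```bash
python3 -m crank '[8.54,0,0,0,-0.07, 8.54,0,0,0,-0.07, 8.54,0,0,0,-0.07, 8.54,0,0,0,-0.07, 8.54,-2,-3.4,0,0, 8.54,-2,-3.4,0,0, 8.54,-2,-3.4,0,0, 8.54,-2,-3.4,0,0]' 40
python3 -m crank '[8.54,-2,-3.4,0,0, 8.54,-2,-3.4,0,0, 8.54,-2,-3.4,0,0, 8.54,-2,-3.4,0,0, 8.54,-2,-3.4,0,0, 8.54,-2,-3.4,0,0, 8.54,-2,-3.4,0,0, 8.54,0,0,0,0]'
python3 - <<'E'
from h import *
go([.45,.025,.19])
E
```

```text
time_s: 1.37
position: [0.2369, 0.3883, 0.1937]
tool_rot: [[-1.0, 0.011, 0.0], [0.011, 1.0, 0.0], [-0.0, 0.0, -1.0]]
ft_force: [1.7, 0.1, 0.3]
grip_width: 0.0855
gripper_force: 0.0
time_s: 2.03
position: [0.3769, 0.1453, 0.1939]
tool_rot: [[-1.0, 0.019, 0.002], [0.019, 1.0, -0.001], [-0.002, -0.001, -1.0]]
ft_force: [0.3, 0.1, -0.4]
grip_width: 0.0858
gripper_force: 0.0
t 2.0333 pos [0.3769 0.1453 0.1939] shift cm [ -7.53 -11.89   0.41] yaw y 88.9 f [ 0.3  0.1 -0.4] w 0.0858
```

```bash
python3 -m crank '[8.54,-1.9,-3,0,0, 8.54,-1.9,-3,0,0, 8.54,-1.9,-3,0,0, 8.54,-1.8,-2.9,0,0, 8.54,0,0,1,0, 8.54,0,0,1,0, 8.54,0,0,0,0, 8.54,0,0,0,0]' >/dev/null
python3 - <<'E'
from h import *
p=shot("wrist"); save(p,"w1.png")
for r in spotter.look_for(p,"spare_bottle")[:3]:
    print(r["score"],np.array(r["at"])*[560,420],onz(p,r["at"],.055),np.array(p["pose"])[:3,3])
go([.45,.025,.018])
E
```

```text
t 2.8 pos [0.4475 0.0307 0.1743] shift cm [-0.24 -0.56 15.64] yaw y 89.4 f [ 0.7 -0.1  0.1] w 0.0857
```

View pics/w1.png

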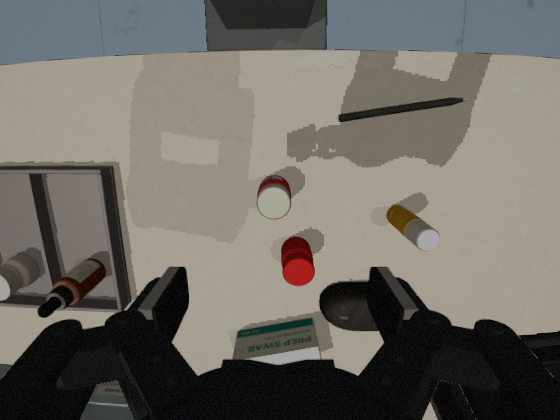

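Wrist view: the spare's cap is at (274,203), the red look-alike at (298,262), and the fingers come in from below. I'll refine using the cap.

```bash
python3 - <<'E'
from h import *
p=shot("wrist")
print(onz(p,(274/560,204/420),.062), onz(p,(274/560,184/420),.02))
s=env.observe(); P=np.array(s["position"]); print("TCP px",proj(p,[P,[.45,.025,.062]]))
print("red",onz(p,(298/560,268/420),.062)) 
E
```

```text
[0.45293795 0.0282531  0.062     ] [0.44155267 0.02793825 0.02      ]
TCP px [[275.60550354 242.48435181]
 [270.61043117 201.11806447]]
red [0.52220442 0.05223108 0.062     ]
```

```bash
python3 -m crank '[8.54,-0.25,-0.4,2.6,0, 8.54,0,0,2.6,0, 8.54,0,0,2.6,0, 8.54,0,0,2.6,0, 8.54,0,0,2.6,0, 8.54,0,0,2.5,0, 8.54,0,0,0,0, 8.54,0,0,0,0]'
python3 -m crank '[3,0,0,0,0, 3,0,0,0,0, 3,0,0,0,0, 3,0,0,0,0, 3,0,0,0,0, 3,0,0,0,0, 3,0,0,0,0, 3,0,0,0,0]' 40
```

```text
time_s: 3.52
position: [0.4498, 0.0265, 0.0189]
tool_rot: [[-1.0, 0.011, -0.001], [0.011, 1.0, 0.0], [0.001, 0.0, -1.0]]
ft_force: [0.7, -0.4, -0.2]
grip_width: 0.0851
gripper_force: 0.0
time_s: 4.18
position: [0.4504, 0.0262, 0.0198]
tool_rot: [[-1.0, 0.012, 0.002], [0.012, 1.0, -0.0], [-0.002, -0.0, -1.0]]
ft_force: [-1.2, 1.5, 9.4]
grip_width: 0.0306
gripper_force: 38.8
```

```bash
python3 - <<'E'
from h import *
p=shot("wrist"); save(p,"w2.png"); print(env.observe()["grip_width"],env.observe()["ft_force"])
E
```

```text
0.031006608485065635 [-0.73278621  1.34036264  9.19306436]
```

View pics/w2.png

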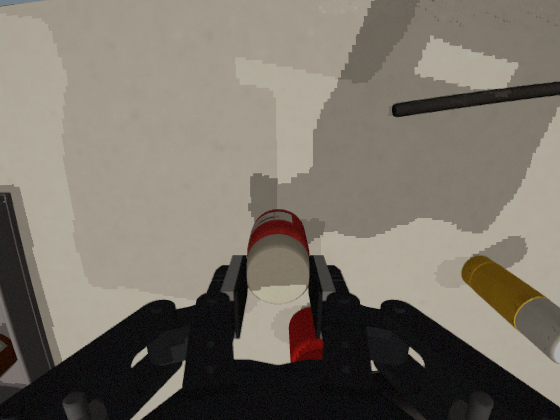

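The fingers straddle the bottle, with the cap centre near (278,268). The opening of 31 mm is less than 36 mm, so I suspect the bottle sits off-centre along tool x. Checking.

```bash
python3 - <<'E'
from h import *
p=shot("wrist")
for px in((278,303),(278,235),(278,269)): print(onz(p,(px[0]/560,px[1]/420),.062))
s=env.observe(); P=np.array(s["position"]); R=np.array(s["tool_rot"])
g=P-R[:,2]*.019; 
print(proj(p,[g+[dx,0.0153*sy,dz] for dx in(-.011,.011) for sy in(-1,1) for dz in (-.012,0.02)]))
t=shot("top"); c=t["color"][190:240,200:270]; 
s2=shot("side"); d=s2["color"][170:220,220:290]
cv2.imwrite("pics/c2.png",np.hstack([cv2.resize(x,(700//2*1,250*1),interpolation=2) for x in(c,d)])[:,:,::-1])
E
```

```text
[0.46657144 0.0274668  0.062     ]
[0.42946583 0.02789912 0.062     ]
[0.44728066 0.02769137 0.062     ]
[[249.43221905 229.84556247]
 [243.7843328  251.93147873]
 [301.1925492  229.26872064]
 [305.87605395 251.26483778]
 [250.85866924 263.61289833]
 [245.76702687 291.11038373]
 [300.79240688 263.08397396]
 [305.16190429 290.51269441]]
```

View pics/c2.png

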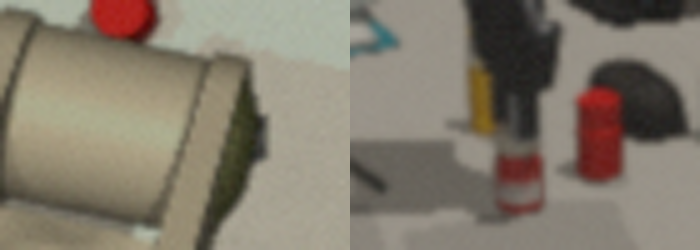

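The side view shows the fingers holding mostly the cap, with the open pads standing back and higher than the TCP. I'll reopen, go 10 mm lower and regrip on the body.

```bash
python3 -m crank '[8.54,0,0,0,0, 8.54,0,0,0,0, 8.54,0,0,0,0, 8.54,0,0,0,0, 8.54,0,0,0.5,0, 8.54,0,0,0.5,0, 8.54,0,0,0,0, 8.54,0,0,0,0]'
python3 -m crank '[3,0,0,0,0, 3,0,0,0,0, 3,0,0,0,0, 3,0,0,0,0, 3,0,0,0,0, 3,0,0,0,0, 3,0,0,0,0, 3,0,0,0,0]' 40
python3 - <<'E'
from h import *
p=shot("wrist");d=shot("side")["color"][165:220,220:290]
cv2.imwrite("pics/c3.png",np.hstack([p["color"][150:350,150:400],cv2.resize(d,(255,200),interpolation=2)])[:,:,::-1])
E
```

```text
time_s: 5.05
position: [0.4495, 0.0263, 0.0083]
tool_rot: [[-1.0, 0.012, -0.001], [0.012, 1.0, 0.0], [0.001, 0.0, -1.0]]
ft_force: [0.4, -0.6, -0.0]
grip_width: 0.0855
gripper_force: 0.0
time_s: 5.72
position: [0.45, 0.0263, 0.009]
tool_rot: [[-1.0, 0.012, 0.001], [0.012, 1.0, -0.0], [-0.001, -0.0, -1.0]]
ft_force: [-0.9, 0.5, 6.0]
grip_width: 0.0322
gripper_force: 39.6
```

View pics/c3.png

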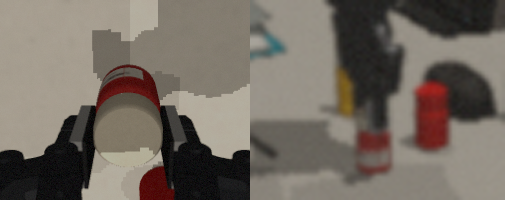

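```bash
python3 -m crank '[3,0,0,-1,0, 3,0,0,-2.5,0, 3,0,0,-3,0, 3,0,0,-2,0, 3,0,-1,0,0, 3,0,-2.5,0,0, 3,0,-3.5,0,0, 3,0,-3.5,0,0]'
python3 -m crank '[3,-0.2,-3.5,0,0, 3,-0.2,-3.5,0,0, 3,-0.2,-3.5,0,0, 3,-0.2,-3.5,0,0, 3,-0.2,-3.5,0,0, 3,-0.2,-3.5,0,0, 3,0,-3.5,0,0, 3,0,-2.5,0,0]'
python3 -m crank '[3,0,-2,0,0, 3,0,-1,0,0, 3,0,0,0,0, 3,0,0,0,0, 3,0,0,0,0, 3,0,0,0,0, 3,0,0,0,0, 3,0,0,0,0]'
python3 - <<'E'
from h import *
go([.457,-.381,.014])
p=shot("wrist");d=shot("side")["color"][200:290,280:390]
save(p,"w4.png")
cv2.imwrite("pics/c4.png",np.hstack([p["color"],cv2.resize(cv2.copyMakeBorder(d,0,0,0,0,0),(240,196),interpolation=2) if 0 else np.vstack([cv2.resize(d,(240,196),interpolation=2),np.zeros((224,240,3),np.uint8)])])[:,:,::-1])
E
```

```text
time_s: 6.48
position: [0.448, -0.0797, 0.093]
tool_rot: [[-1.0, 0.01, -0.001], [0.01, 1.0, 0.0], [0.001, 0.0, -1.0]]
ft_force: [0.1, -0.4, -0.7]
grip_width: 0.0325
gripper_force: 39.9
time_s: 7.15
position: [0.4564, -0.3519, 0.0923]
tool_rot: [[-1.0, 0.013, -0.001], [0.013, 1.0, 0.0], [0.001, 0.0, -1.0]]
ft_force: [-0.3, 0.1, 0.1]
grip_width: 0.032
gripper_force: 39.9
time_s: 7.82
position: [0.4572, -0.3782, 0.0939]
tool_rot: [[-1.0, 0.011, 0.0], [0.011, 1.0, -0.0], [-0.0, -0.0, -1.0]]
ft_force: [0.4, 0.4, -0.4]
grip_width: 0.0323
gripper_force: 39.9
t 7.8167 pos [ 0.4572 -0.3782  0.0939] shift cm [ 0.02 -0.28  7.99] yaw y 89.4 f [ 0.4  0.4 -0.4] w 0.0323
```

View pics/c4.png

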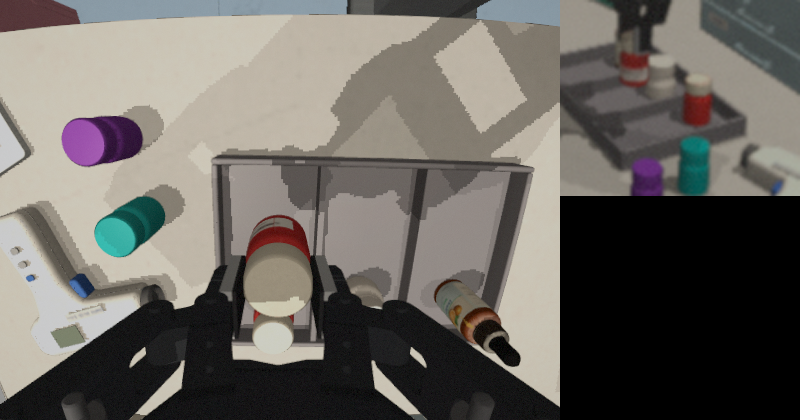

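The bottle is held upright over the right bay, with the twin behind it at (273,333). I'll check the bay's position using the tray's front rim corners (214,158) and (533,168).

```bash
python3 - <<'E'
from h import *
p=shot("wrist")
a=onz(p,(214/560,157/420),.028); b=onz(p,(533/560,168/420),.028)
dv=[onz(p,(c/560,163.5/420),.028) for c in(318,)]
v=(b-a)[:2]; L=np.linalg.norm(v); y=v/L; x=np.array([y[1],-y[0]]); print(a,b,L,"yaw",np.degrees(np.arctan2(x[1],x[0])),dv)
print("goal",(a+b)[:2]/2+x*.090+x*-.042+y*-.088, "twin exp",(a+b)[:2]/2+x*.135+y*-.088)
print("cap held",onz(p,(278/560,285/420),.062+.085))
E
```

```text
[ 0.41113955 -0.42687102  0.028     ] [ 0.42090448 -0.16309248  0.028     ] 0.2639592269920089 yaw -2.1200882430355836 [array([ 0.41728022, -0.34484398,  0.028     ])]
goal [ 0.46073368 -0.38469723] twin exp [ 0.54767413 -0.38791572]
cap held [ 0.4567414  -0.37704779  0.147     ]
```

```bash
python3 -m crank '[3,-0.2,-0.4,0,0, 3,0,0,1.5,0, 3,0,0,1.5,0, 3,0,0,1.5,0, 3,0,0,1.3,0, 3,0,0,1.2,0, 3,0,0,0.5,0, 3,0,0,0,0]'
python3 -m crank '[3,0,0,0.1,0, 3,0,0,0.1,0, 3,0,0,0.1,0, 3,0,0,0.1,0, 3,0,0,0,0, 3,0,0,0,0, 3,0,0,0,0, 3,0,0,0,0]'
```

```text
time_s: 8.63
position: [0.4587, -0.3827, 0.0177]
tool_rot: [[-1.0, 0.012, -0.001], [0.012, 1.0, 0.002], [0.001, 0.002, -1.0]]
ft_force: [0.4, 0.4, -0.9]
grip_width: 0.0323
gripper_force: 39.9
time_s: 9.3
position: [0.459, -0.3829, 0.0148]
tool_rot: [[-1.0, 0.012, 0.0], [0.012, 1.0, -0.0], [-0.0, -0.0, -1.0]]
ft_force: [0.5, 0.7, 0.1]
grip_width: 0.032
gripper_force: 39.9
```

```bash
python3 -m crank '[3,0,0,0.05,0, 3,0,0,0.05,0, 3,0,0,0.02,0, 3,0,0,0,0, 3,0,0,0,0, 3,0,0,0,0, 3,0,0,0,0, 3,0,0,0,0]'
```

```text
time_s: 9.97
position: [0.4592, -0.3829, 0.0141]
tool_rot: [[-1.0, 0.012, 0.0], [0.012, 1.0, -0.0], [-0.001, -0.0, -1.0]]
ft_force: [-0.8, 1.5, 4.6]
grip_width: 0.0327
gripper_force: 40.4
```

```bash
python3 -m crank '[3.5,0,0,0,0, 3.8,0,0,0,0, 4.1,0,0,0,0, 4.4,0,0,0,0, 4.4,0,0,0,0, 4.4,0,0,0,0, 4.4,0,0,0,0, 4.4,0,0,0,0]'
python3 -m crank '[4.4,0,0,-0.5,0, 4.4,0,0,-1,0, 4.4,0,0,-1.5,0, 4.4,0,0,-2,0, 4.4,0,0,-3,0, 4.4,0,0,-3.5,0, 4.4,0,0,-3.5,0, 4.4,0,0,0,0]'
python3 - <<'E'
from h import *
p=shot("wrist");d=shot("side")["color"][200:290,280:390]
cv2.imwrite("pics/c5.png",np.hstack([p["color"],np.vstack([cv2.resize(d,(240,196),interpolation=2),np.zeros((224,240,3),np.uint8)])])[:,:,::-1])
E
```

```text
time_s: 10.63
position: [0.459, -0.3829, 0.0135]
tool_rot: [[-1.0, 0.012, 0.0], [0.012, 1.0, -0.0], [-0.0, -0.0, -1.0]]
ft_force: [-1.2, -0.1, 0.2]
grip_width: 0.0438
gripper_force: 0.0
time_s: 11.3
position: [0.4609, -0.385, 0.1719]
tool_rot: [[-1.0, 0.012, 0.008], [0.012, 1.0, -0.01], [-0.009, -0.01, -1.0]]
ft_force: [0.2, 0.3, 0.7]
grip_width: 0.0439
gripper_force: 0.0
```

View pics/c5.png

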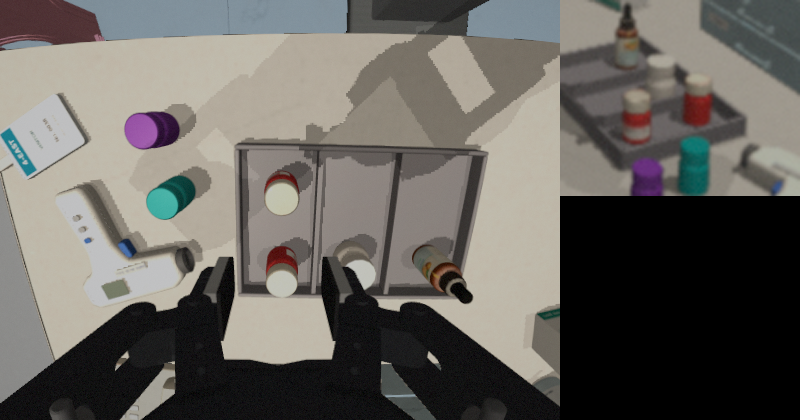

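The spare stands upright at (282,195) in the front half of the right bay, the twin is undisturbed at (283,275), and the gripper is clear. Handing in.

```bash
python3 -c "
from h import *
print(env.close_job())"
```

```text
the job is handed in; nothing more can be done
None
```

The spare bottle stands upright in the front half of the right-hand bay, in front of its twin, which looked undisturbed in the last picture; I handed the job in at about 11.4 s, but the judge's verdict was not shown.

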